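# Hold a heater control module in the test fixture

### The job

Take the heater control module with the plain rectangular body and flat steel blade out of the rack, pass its blade upright down through the narrow slot in the test fixture's guard plate, feel for the spring contact below and press it about half way into its travel, not to its bottom. Finish while still gripping the module and holding the contact pressed like that for the test: do not let go. Leave the other modules and everything else on the bench where they are.

Things in the scene. Friction and masses are not known exactly. Their poses are not given: they have to be found in the camera images.
- module: the module to test: plain black rectangular body 60 x 40 x 55 mm (x, y, z), vent slits on its flat top, tallest of the three in the rack, about 0.2 kg; grip across the 40 mm. A flat steel blade, 42 wide (x), 8 thick (y), 75 long, round-nosed, hangs centred below. Origin: centre of the body's underside, where the blade begins; z up, x along the blade's width. Same after a half turn about z
- blade_tip (a point): centre of the lower end of the module's blade, 75 mm below the module's origin; same axes as the module
- rack: fixed grey rack 290 x 70 x 90 mm (x, y, z), origin at the centre of its underside. Its top, 90 mm above the bench, has three openings 50 x 14 mm in a row at x = -90, 0, +90 mm. A module stands in each (which in which varies): body resting on the top, blade or pin hanging in the opening, axes along the rack's
- fixture: fixed test fixture: box 160 x 130 x 100 mm (x, y, z) with grey plinth and corner posts, clear panels, and a white guard plate 8 mm thick as its top, 100 mm above the bench. Origin at the centre of its underside
- slot (a point): centre of the slot in the guard plate, at the plate's top face (100 mm above the bench). The slot is 44 mm long (along the fixture's x) and 10 mm wide (y), right through the plate: 2 mm more than the blade both ways, edged by a flat dark rim 6 mm wide. z up
- contact (a joint): brass spring contact under the slot: 0 free, grows in m as it is pressed down, bottoms at 0.016. Starts to give at 4 N, then 0.6 N more per mm: 8.8 N half way (8 mm), 13.6 N at the bottom. Its height varies and is not told: its flat top lies 30 to 50 mm below the guard plate's top, straight under the slot; feel for it with the blade
- dial_module: another module in the rack, to be left: round black body 52 mm across with a round dial on top, 49 mm tall, on a round pin. Origin at the centre of the body's underside
- slim_module: another module in the rack, to be left: slim black body 60 x 24 x 36 mm on a round pin. Origin at the centre of the body's underside
- tape: cardboard ring of tape lying flat, 90 mm across, 24 mm high, bystander; origin at the centre of its underside
- screwdriver: screwdriver lying on the bench, bystander
- bottle: closed can 52 mm across and 120 mm tall, bystander; origin at the centre of its underside
- tray: small black open parts tray 120 x 90 x 35 mm, bystander; origin at the centre of its underside
- grid: flat wire heating grid about 150 x 160 mm, 8 mm high, lying on the bench, bystander
Not all that is in view belongs to the job. What is shaped like the module but pink is not meant.

How it is judged:
On the way, in this order (a step that is already met when the one before it is completed fails the run):
1. the module is gripped and lifted out of the rack, its blade's end above the guard plate's height (height (world z) of blade_tip above 0.102 m and contact force between the fingers and module above 1 N), for 0.1 s.
2. the blade is through the slot: its end over 10 mm below the guard plate's top (x of blade_tip in the frame of slot between -0.005 and 0.005 m and y of blade_tip in the frame of slot between -0.005 and 0.005 m and z of blade_tip in the frame of slot below -0.01 m and contact force between the fingers and module above 1 N), for 0.1 s.
At the end, for the whole second after the job is handed in: module gripped (over 2 N), still, upright within 0.1 rad; blade end within 5 mm of the slot's axis and over 30 mm below the guard plate's top; contact pressed 4 to 13.5 mm; every other loose thing within 20 mm of its start (x of blade_tip in the frame of slot between -0.005 and 0.005 m and y of blade_tip in the frame of slot between -0.005 and 0.005 m and z of blade_tip in the frame of slot below -0.03 m and angle between module's own z axis and vertical below 0.1 rad and value of joint contact between 0.004 and 0.0135 m and contact force between the fingers and module above 2 N and linear speed of module below 0.02 m/s and distance of each of dial_module, slim_module, tape, screwdriver, bottle, tray, grid from where it was at the start of the episode below 0.02 m); the arm keeps its last pose, push and grip.
It fails at once if another module moved by more than 20 mm (distance of any of dial_module, slim_module from where it was at the start of the episode above 0.02 m).
It fails at once if another thing on the bench moved by more than 20 mm (distance of any of tape, screwdriver, bottle, tray, grid from where it was at the start of the episode above 0.02 m).
It also fails if it takes over 45 s, if anything falls off the work surface, if the arm or the gripper's body presses on something with over 40 N, if the wrist force passes 120 N, or if a joint passes its speed limit or range.

### The arm

A 7-joint arm with a two-finger parallel gripper is mounted at the origin on the work surface. World frame = base frame: x ahead of the robot, y to its left, z up, the work surface at z = 0. Lengths are in m, angles in rad, forces in N, time in s.
With the tool pointing down it reaches from about 0.425 to 1.025 m from the base axis. Payload 9.4 kg.
Tool frame: the origin (TCP) lies midway between the tips of the shut fingers; the grasp point (between the pads) lies 19 mm behind it; z points along the fingers, y is the line along which they close (so a half turn about z gives the same grasp; the last joint's range is limited). The gripper opens to 93 mm and grips with 3 to 60 N. Pads are 15 mm wide; open, the fingers measure 128 mm over their backs; the gripper's body (75 mm by 188 mm) begins 65 mm behind the grasp point.
Start: joints at [1.269, 0.599, -0.003, 1.599, 0.002, 0.943, -0.08], TCP at [0.162, -0.707, 0.219] pointing down, gripper open.
Joint ranges: [-2.57, 2.57], [-0.35, 1.97], [-1.29, 1.29], [0.11, 2.56], [-1.05, 4.19], [0.11, 1.86], [-2.63, 2.63]. Speed limits (rad/s): [2.22, 2.22, 3.01, 3.01, 3.14, 3.14, 3.14].

### API

Orientations are given as a unit quaternion [w, x, y, z].
In Python, from plant import ctrl gives the robot as it stands. The module is installed in compiled form; this text tells all that it offers.
- The arm moves only by the tool step_arm, never from a script. Its argument "increments" is a list that holds one entry, the list of rows, each a list of 4 numbers: the shift along the tool's x, y, z normalised to -1 to 1, where 1 is 4 cm, then the turn about the tool's z normalised to -1 to 1, where 1 is 0.08 rad. In form: [[[dx, dy, dz, turn], ...]]. A call has 1 to 12 rows; each row shifts and turns the commanded pose from where the row before left it, along the tool's axes as they then stand; what a row does not reach is not made up. A row lasts 1/8 s, in which the tool goes at most 62.5 mm and 10.7 degrees, less where a joint would pass 70% of its speed; a pose out of reach is approached as far as the arm can. A call with a number of a shift or a turn outside -1 to 1 is refused whole. A call with a gripper value outside its range is refused whole. "jaw" is the opening, from -1 (shut) to 1 (fully open), set as the call begins (left out, the last holds). The fingers move at their own pace and stop on an object; "newtons" is the grip in N (left out, the last holds). Time passes only in rows, so rows that do not move let the fingers close. It gives the time, the measured TCP pose, the force, the opening and the grip force at its end, in the units of the state.
- ctrl.get_obs(): the state, without advancing time (a new reading comes with each control period).
- ctrl.get_image(name): name is "side" or "top"; returns a dict with "image" (420x560x3 uint8, red, green, blue), "mtx" (3x3 intrinsics, pixels), "k1" (the pictures are not rectified: a ray, as slopes to the right and down, at radius r is drawn at 1 + k1 r^2 times it, then the intrinsics apply), "rvec" (rotation vector, rad) and "tvec" (3), from world to camera coordinates, as OpenCV has them. Camera axes: x right, y down, z forward; pixel columns grow to the right and rows downward; lengths in m; the calibration is good to about 2 mm. A picture is of the moment at which its call begins. There is no depth.
- ctrl.sign_off(): hands the job in; it is judged then, once.
The state is a dict: "time_s": time; "qpos": joint angles; "dq": joint speeds; "joint_efforts": joint torques, N m; "ee_pos": TCP position; "tcp_rot": TCP orientation; "wrist_force": force on the tool from outside, world axes, zero at the start; "wrist_torque": the same for the moment, N m; "gripper_width": finger opening in m; "grasp_force": force on a finger pad.
Only numpy, scipy, OpenCV 4.12 (cv2) and the standard library are available. Lean on these libraries where they do the work, as an engineer would, in place of code of your own. Each camera call takes 0.05 s, during which the arm holds its last target. There are 200 camera calls.

## Working session

There is one attempt and no reset: what is moved stays moved. The work goes in short steps, Python scripts to look and compute and a tool call to move; the robot and the scene stay as the last step left them, time stands still between calls to the robot, and variables do not carry over. Pictures are saved under pics/ and viewed, at most 10 in all, crops included, and the job is handed in when it is done.

Besides the shell and the picture viewer there is one more tool, called as name(argument=value, ...), one argument or row to a line, values as JSON. step_arm: Moves the arm, as the interface text tells. Scaled input: -1 to 1 covers 4 cm each way for a shift and 0.08 rad each way for a turn. Its arguments: {"type":"object","properties":{"increments":{"type":"array","items":{"type":"array","items":{"type":"array","items":{"type":"number","minimum":-1,"maximum":1}}}},"jaw":{"type":"number"},"newtons":{"type":"number"}},"required":["increments"]}

```bash
mkdir -p pics; cat > h.py <<'E'
import numpy as np, cv2, pickle
from scipy.optimize import least_squares
def grab(tag):
    from plant import ctrl
    for n in ("side","top"):
        d=ctrl.get_image(n); pickle.dump(d,open(f"{n}_{tag}.pkl","wb"))
        cv2.imwrite(f"pics/{n}_{tag}.png",cv2.cvtColor(d["image"],cv2.COLOR_RGB2BGR))
def load(n,tag): return pickle.load(open(f"{n}_{tag}.pkl","rb"))
def dist(d): return np.array([float(d["k1"]),0,0,0,0])
def proj(d,P): return cv2.projectPoints(np.atleast_2d(np.float64(P)),np.float64(d["rvec"]),np.float64(d["tvec"]),np.float64(d["mtx"]),dist(d))[0][:,0]
def ray(d,uv):
    n=cv2.undistortPointsIter(np.float64([[uv]]),np.float64(d["mtx"]),dist(d),None,None,(3,50,1e-10))[0,0]
    R=cv2.Rodrigues(np.float64(d["rvec"]))[0]; t=np.float64(d["tvec"]).ravel()
    v=R.T@np.array([n[0],n[1],1]); return -R.T@t, v/np.linalg.norm(v)
def onz(d,uv,z):
    c,v=ray(d,uv); return c+v*(z-c[2])/v[2]
def tri(d1,a,d2,b):
    c1,v1=ray(d1,a);c2,v2=ray(d2,b)
    s=np.linalg.lstsq(np.c_[v1,-v2],c2-c1,rcond=None)[0]
    p,q=c1+s[0]*v1,c2+s[1]*v2; return (p+q)/2,np.linalg.norm(p-q)
def crop(n,tag,x,y,w,h,k,out):
    i=cv2.imread(f"pics/{n}_{tag}.png")[y:y+h,x:x+w]; cv2.imwrite(f"pics/{out}.png",cv2.resize(i,None,fx=k,fy=k,interpolation=cv2.INTER_CUBIC))
E
python3 - <<'E'
from h import *
from plant import ctrl
grab("a"); o=ctrl.get_obs(); print({k:np.round(v,3) for k,v in o.items()})
for n in("side","top"):
    d=load(n,"a");c,v=ray(d,(280,210));print(n,c,v,d["k1"],d["mtx"][0][0])
E
```

```text
{'time_s': np.float64(0.1), 'qpos': array([ 1.269,  0.6  , -0.003,  1.6  ,  0.002,  0.943, -0.08 ]), 'dq': array([ 0.   , -0.002,  0.   , -0.002,  0.002, -0.001, -0.001]), 'joint_efforts': array([ 6.0000e-03, -7.6655e+01,  1.5020e+00, -2.5294e+01, -5.2000e-02,
        1.4000e-02,  0.0000e+00]), 'ee_pos': array([ 0.162, -0.706,  0.218]), 'tcp_rot': array([-0.001,  0.994,  0.112, -0.   ]), 'wrist_force': array([-0.499, -0.224,  0.533]), 'wrist_torque': array([ 0.054, -0.001, -0.02 ]), 'grasp_force': np.float64(0.0), 'gripper_width': np.float64(0.093)}
side [0.19243584 0.84000892 0.68782667] [ 0.30271851 -0.76898542 -0.56304788] -0.09004624870898639 427.78954653332073
top [0.41711533 0.03058858 1.00179821] [ 0.15004139 -0.02562758 -0.98834751] 0.02378763379964609 379.70900343925115
```

View pics/side_a.png

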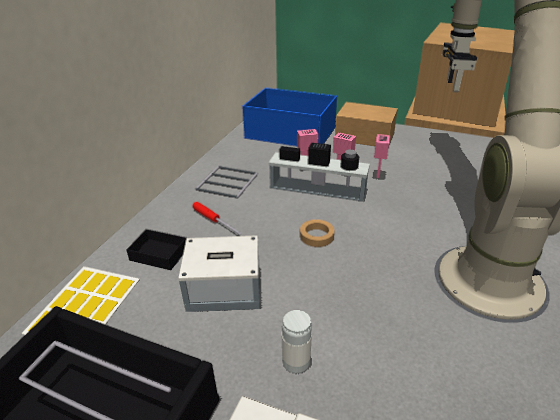

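View pics/top_a.png

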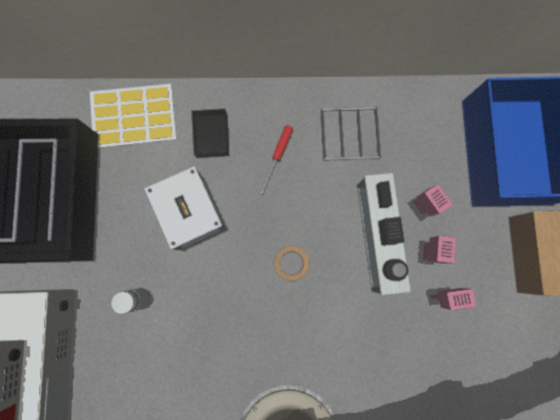

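The side view shows the fixture's slot near (220,256) and the module to test in the middle of the rack, near (319,154). Top view: slot near (183,207), module near (391,231), and pink decoys to the right of the rack. Next I'll enlarge both areas.

```bash
python3 - <<'E'
from h import *
def two(a,b,out):
    ims=[]
    for (n,x,y,w,h,k) in (a,b):
        i=cv2.imread(f"pics/{n}_a.png")[y:y+h,x:x+w]; ims.append(cv2.resize(i,None,fx=k,fy=k,interpolation=cv2.INTER_CUBIC))
    H=max(i.shape[0] for i in ims)
    ims=[cv2.copyMakeBorder(i,0,H-i.shape[0],0,0,cv2.BORDER_CONSTANT) for i in ims]
    cv2.imwrite(f"pics/{out}.png",np.hstack(ims)); print(np.hstack(ims).shape)
two(("side",260,120,130,85,3),("top",350,165,100,140,4),"rack")
two(("side",175,230,95,85,4),("top",140,160,90,95,4),"fix")
E
```

```text
(560, 790, 3)
(380, 740, 3)
```

View pics/rack.png

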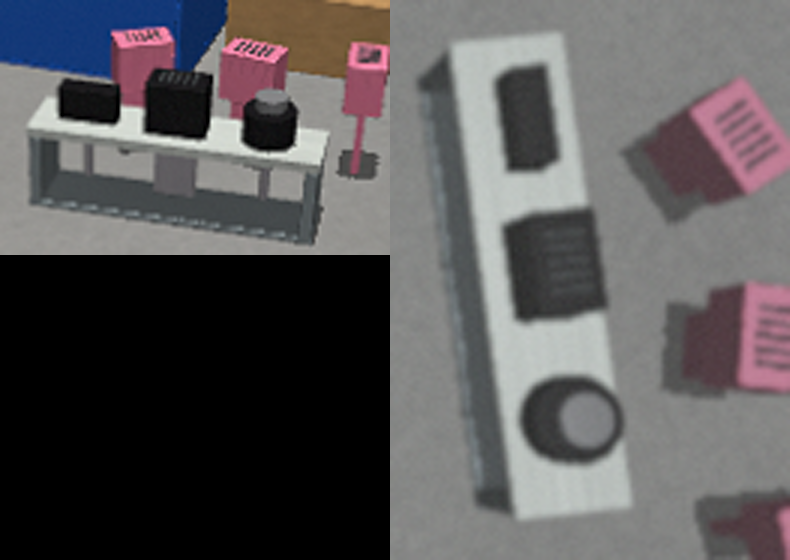

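View pics/fix.png

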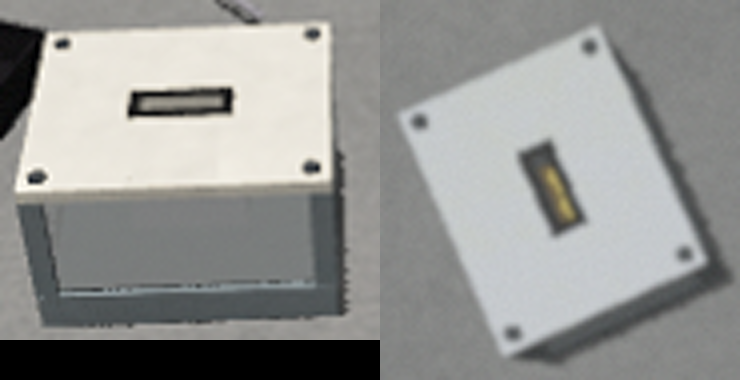

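```bash
cat > m.py <<'E'
from h import *
S,T=load("side","a"),load("top","a")
def px(pts,ox,oy,k,off=0): p=np.float64(pts); p[:,0]-=off; return (p+.5)/k-.5+[ox,oy]
def rect(name,hx,hy,s,t,z0,g):
    for a,b in zip(s,t): p,e=tri(S,a,T,b); print(name,"tri",p.round(4),"gap",round(e,4))
    L=np.float64([[sx*hx,sy*hy,0] for sx,sy in ((1,-1),(1,1),(-1,1),(-1,-1))])
    def W(q):
        c,n=np.cos(q[3]),np.sin(q[3]); return L@np.array([[c,-n,0],[n,c,0],[0,0,1]]).T+q[:3]
    f=lambda q:np.r_[(proj(S,W(q))-s).ravel(),(proj(T,W(q))-t).ravel()]
    best=min((least_squares(f,[*np.mean([tri(S,a,T,b)[0] for a,b in zip(s,t)],0),y]) for y in np.arange(-3,3,.5)),key=lambda r:r.cost)
    print(name,"FIT",best.x.round(4),"yaw deg",np.degrees(best.x[3]).round(2),"rms",np.sqrt(2*best.cost/8).round(2)); return best.x
# order free: corners cyclic, signs searched by yaw starts
rect("rack",.145,.035,px([(48,100),(28,129),(322,160),(329,132)],260,120,3),px([(563,33),(449,43),(515,520),(631,507)],350,165,4,390),.09,0)
rect("fix",.08,.065,px([(45,33),(330,22),(333,190),(17,193)][1::-1]+[(17,193),(333,190)],175,230,4),px([(707,262),(600,25),(400,115),(503,357)],140,160,4,380),.1,0) if 0 else None
s=px([(45,33),(17,193),(333,190),(330,22)],175,230,4);t=px([(600,25),(400,115),(503,357),(707,262)],140,160,4,380)
rect("fix",.08,.065,s,t,.1,0)
s=px([(132,91),(128,118),(233,113),(231,87)],175,230,4);t=px([(549,140),(517,152),(555,236),(587,222)],140,160,4,380)
rect("slot",.028,.011,s,t,.1,0)
# module top right-hand corners
s=px([(155,70),(213,76)],260,120,3);t=px([(592,208),(606,307)],350,165,4,390)
for a,b in zip(s,t): print("mod top far corners",tri(S,a,T,b))
s=px([(145,129),(208,138)],260,120,3);t=px([(505,222),(518,321)],350,165,4,390)
for a,b in zip(s,t): print("mod bottom near corners",tri(S,a,T,b))
E
python3 m.py
```

```text
rack tri [ 0.6444 -0.2777  0.0824] gap 0.0001
rack tri [ 0.6379 -0.2052  0.0858] gap 0.0014
rack tri [ 0.3481 -0.2251  0.0955] gap 0.0004
rack tri [ 0.3541 -0.2966  0.0882] gap 0.0011
rack FIT [ 0.4956 -0.251   0.0883  0.0807] yaw deg 4.62 rms 0.86
fix tri [0.668  0.2122 0.098 ] gap 0.0018
fix tri [0.6139 0.3304 0.0973] gap 0.0
fix tri [0.4675 0.2681 0.0939] gap 0.0005
fix tri [0.521  0.1477 0.0992] gap 0.0004
fix FIT [0.5676 0.2396 0.097  0.4152] yaw deg 23.79 rms 0.81
slot tri [0.5965 0.2414 0.0997] gap 0.0001
slot tri [0.5892 0.2604 0.0983] gap 0.0011
slot tri [0.5382 0.2374 0.0987] gap 0.0004
slot tri [0.5472 0.2189 0.0993] gap 0.0019
slot FIT [0.5678 0.2395 0.0989 0.4249] yaw deg 24.34 rms 0.46
mod top far corners (array([ 0.52657446, -0.26846542,  0.13952504]), np.float64(9.910826459194898e-05))
mod top far corners (array([ 0.46905604, -0.27211971,  0.14075686]), np.float64(0.00046138664176412865))
mod bottom near corners (array([ 0.52437273, -0.23114553,  0.09315831]), np.float64(0.0013581130295116373))
mod bottom near corners (array([ 0.46315424, -0.23591299,  0.09203262]), np.float64(0.0039236601757955255))
```

```bash
cat > go.py <<'E'
import sys; from h import *; from plant import ctrl
from scipy.spatial.transform import Rotation as R
o=ctrl.get_obs(); w,x,y,z=o["tcp_rot"]; r=R.from_quat([x,y,z,w]); p=np.array(o["ee_pos"])
X=r.as_matrix()[:,0]; yaw=np.arctan2(X[1],X[0])
print("t",round(float(o["time_s"]),2),"p",p.round(4),"yaw",round(yaw,4),"F",np.round(o["wrist_force"],1),"w",round(float(o["gripper_width"]),4),"g",round(float(o["grasp_force"]),1),"z",r.as_matrix()[:,2].round(3),"q7",o["qpos"][6].round(2))
if len(sys.argv)>1:
    t=np.float64(sys.argv[1:4]); ty=float(sys.argv[4])
    c,s=np.cos(ty),np.sin(ty); M=np.array([[c,s,0],[s,-c,0],[0,0,-1]]).T
    print("turn units",round((yaw-ty)/.08,3),"then shift units",(M.T@(t-p)/.04).round(3) if 0 else (np.array([[c,s,0],[s,-c,0],[0,0,-1]])@(t-p)/.04).round(3))
E
python3 go.py 0.496 -0.2515 0.22 0.075; cat >> m.py <<'E'
s=px([(143,37),(257,49),(370,54)],260,120,3);t=px([(742,137),(775,340)],350,165,4,390)
for a,b in zip(s,t): print("pink",tri(S,a,T,b))
E
python3 m.py | grep pink
```

```text
t 0.1 p [ 0.1615 -0.7064  0.2179] yaw 0.2249 F [-0.5 -0.2  0.5] w 0.0934 g 0.0 z [-0.     0.001 -1.   ] q7 -0.08
turn units 1.873 then shift units [  9.191 -10.713  -0.053]
pink (array([ 0.56883426, -0.36362278,  0.12849579]), np.float64(0.0015650097622124212))
pink (array([ 0.4488071 , -0.37240319,  0.12953842]), np.float64(0.00014186384489996723))
```

step_arm(
  increments=[
    [[0,0,0,0.94],[0,0,0,0.94],[0.77,-0.89,0,0],[0.77,-0.89,0,0],[0.77,-0.89,0,0],[0.77,-0.89,0,0],[0.77,-0.89,0,0],[0.77,-0.89,0,0],[0.77,-0.89,0,0],[0.77,-0.89,0,0],[0.77,-0.89,0,0],[0.77,-0.89,0,0]],
  ],
  jaw=0.35,
  newtons=30,
)

```text
time_s: 1.6
ee_pos: [0.4429, -0.3275, 0.2185]
tcp_rot: [-0.0, 0.999, 0.037, -0.0]
wrist_force: [0.2, -0.5, -0.2]
gripper_width: 0.0626
grasp_force: 0.0
```

step_arm(
  increments=[
    [[0.75,-0.9,0,0],[0.75,-0.9,0,0],[0,0,0,0],[0,0,0,0]],
  ],
)

```text
time_s: 2.1
ee_pos: [0.4963, -0.2529, 0.2184]
tcp_rot: [0.0, 0.999, 0.037, -0.0]
wrist_force: [-0.6, -0.4, -0.2]
gripper_width: 0.063
grasp_force: 0.0
```

```bash
python3 go.py 0.496 -0.2515 0.16 0.075
```

```text
t 2.1 p [ 0.4963 -0.2529  0.2184] yaw 0.0746 F [-0.6 -0.4 -0.2] w 0.063 g 0.0 z [-0.001 -0.    -1.   ] q7 -1.13
turn units -0.006 then shift units [-0.004 -0.034  1.459]
```

step_arm(
  increments=[
    [[0,-0.03,0.9,0],[0,0,0.9,0],[0,0,0.6,0],[0,0,0.43,0],[0,0,0,0],[0,0,0,0]],
  ],
)

```text
time_s: 2.85
ee_pos: [0.4964, -0.2524, 0.1059]
tcp_rot: [0.0, 0.999, 0.036, 0.0]
wrist_force: [0.3, -0.5, -0.2]
gripper_width: 0.063
grasp_force: 0.0
```

```bash
python3 - <<'E'
from h import *
grab("b")
a=cv2.imread("pics/side_b.png")[80:215,240:400]; b=cv2.imread("pics/top_b.png")[165:305,350:450]
a=cv2.resize(a,None,fx=2.5,fy=2.5);b=cv2.resize(b,None,fx=3.5,fy=3.5)
H=max(len(a),len(b)); cv2.imwrite("pics/grip.png",np.hstack([cv2.copyMakeBorder(i,0,H-len(i),0,0,0) for i in(a,b)]))
E
python3 go.py
```

```text
t 2.95 p [ 0.4969 -0.2521  0.1063] yaw 0.0737 F [0.  0.4 0.3] w 0.0628 g 0.0 z [ 0.001 -0.001 -1.   ] q7 -1.14
```

View pics/grip.png

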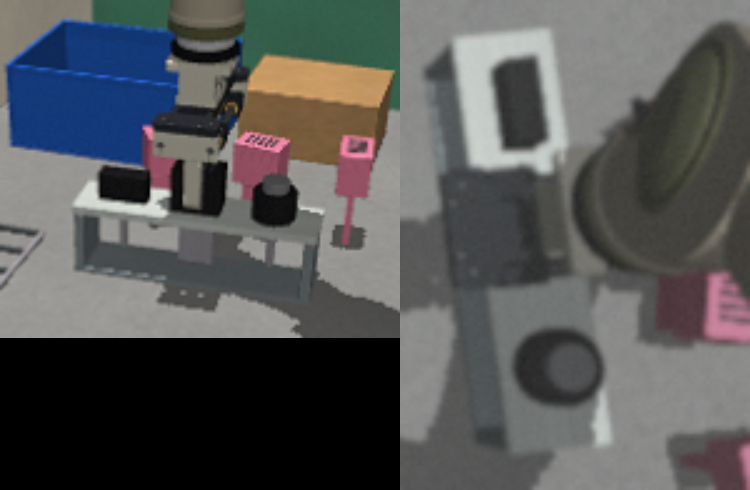

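The near finger stands centred in front of the module (crop about (197,185)), clear of both neighbours. I'll close the jaws and lift.

step_arm(
  increments=[
    [[0,0,0,0],[0,0,0,0],[0,0,0,0],[0,0,0,0],[0,0,0,0]],
  ],
  jaw=-1,
  newtons=40,
)

```text
time_s: 3.58
ee_pos: [0.4968, -0.2513, 0.1056]
tcp_rot: [0.0, 0.999, 0.037, 0.0]
wrist_force: [-0.1, 1.8, 5.7]
gripper_width: 0.0399
grasp_force: 40.0
```

```bash
python3 go.py
```

```text
t 3.58 p [ 0.4968 -0.2513  0.1056] yaw 0.0745 F [-0.1  1.8  5.7] w 0.0399 g 40.0 z [ 0.  0. -1.] q7 -1.14
```

step_arm(
  increments=[
    [[0,0,-0.3,0],[0,0,-0.6,0],[0,0,-0.8,0],[0,0,-0.8,0],[0,0,-0.6,0],[0,0,0,0],[0,0,0,0]],
  ],
)

```text
time_s: 4.45
ee_pos: [0.4961, -0.2512, 0.2287]
tcp_rot: [-0.0, 0.999, 0.037, -0.0]
wrist_force: [0.8, 0.1, -0.4]
gripper_width: 0.04
grasp_force: 40.0
```

```bash
python3 go.py 0.5678 0.2395 0.23 0.422
```

```text
t 4.45 p [ 0.4961 -0.2512  0.2287] yaw 0.0744 F [ 0.8  0.1 -0.4] w 0.04 g 40.0 z [-0.001  0.    -1.   ] q7 -1.13
turn units -4.345 then shift units [  6.659 -10.458  -0.032]
```

step_arm(
  increments=[
    [[0,0,0,-0.87],[0,0,0,-0.87],[0,0,0,-0.87],[0,0,0,-0.87],[0,0,0,-0.87],[0.3,-0.45,0,0],[0.5,-0.8,0,0],[0.5,-0.8,0,0],[0.5,-0.8,0,0],[0.5,-0.8,0,0],[0.5,-0.8,0,0],[0.5,-0.8,0,0]],
  ],
)

```text
time_s: 5.95
ee_pos: [0.5304, -0.0046, 0.228]
tcp_rot: [-0.0, 0.978, 0.21, -0.001]
wrist_force: [0.6, 0.8, -2.0]
gripper_width: 0.0397
grasp_force: 40.0
```

step_arm(
  increments=[
    [[0.5,-0.8,0,0],[0.5,-0.8,0,0],[0.5,-0.8,0,0],[0.5,-0.8,0,0],[0.5,-0.8,0,0],[0.5,-0.8,0,0],[0.35,-0.4,0,0],[0,0,0,0],[0,0,0,0]],
  ],
)

```text
time_s: 7.08
ee_pos: [0.5678, 0.237, 0.2288]
tcp_rot: [0.001, 0.978, 0.209, -0.001]
wrist_force: [-0.6, -0.7, -0.3]
gripper_width: 0.0393
grasp_force: 40.0
```

```bash
python3 go.py 0.5678 0.2395 0.23 0.422
```

```text
t 7.08 p [0.5678 0.237  0.2288] yaw 0.4209 F [-0.6 -0.7 -0.3] w 0.0393 g 40.0 z [-0.001 -0.002 -1.   ] q7 -1.73
turn units -0.013 then shift units [ 0.025 -0.057 -0.031]
```

step_arm(
  increments=[
    [[0.02,-0.05,0.4,0],[0,0,0.35,0],[0,0,0,0],[0,0,0,0],[0,0,0,0]],
  ],
)

```text
time_s: 7.7
ee_pos: [0.5681, 0.2411, 0.1998]
tcp_rot: [-0.0, 0.978, 0.21, 0.0]
wrist_force: [1.0, 1.0, -1.7]
gripper_width: 0.0396
grasp_force: 40.0
```

```bash
python3 - <<'E'
from h import *
grab("c")
for n,(x,y,w,h) in (("side",(170,170,100,100)),("top",(140,150,100,100))):
    i=cv2.imread(f"pics/{n}_c.png")[y:y+h,x:x+w]
    cv2.imwrite(f"pics/c_{n}.png",cv2.resize(i,None,fx=4,fy=4,interpolation=cv2.INTER_CUBIC))
a,b=[cv2.imread(f"pics/c_{n}.png") for n in("side","top")]
cv2.imwrite("pics/c.png",np.hstack([a,b]))
E
python3 go.py
```

```text
t 7.8 p [0.568  0.2412 0.1998] yaw 0.4224 F [ 0.7 -0.4 -1.7] w 0.04 g 40.0 z [ 0.001  0.    -1.   ] q7 -1.75
```

View pics/c.png

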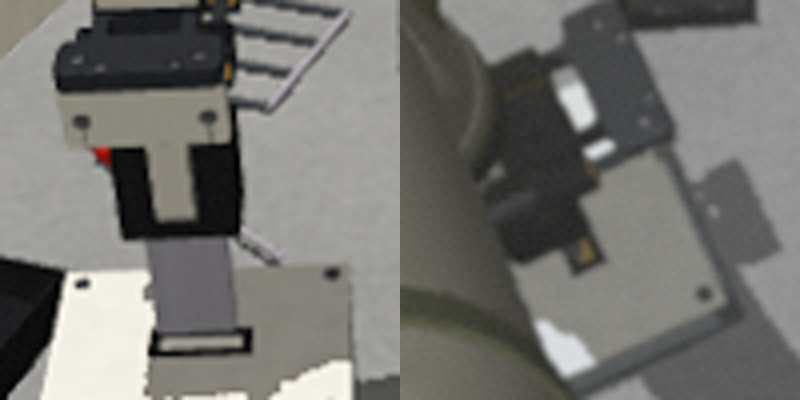

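The side crop shows the blade's lower end at about (158,331) to (236,333), just above the dark rim. The body's lower edge runs from (122,236) to (240,238). I'll compare these with the projections from the robot pose.

```bash
cat > c.py <<'E'
from h import *
S=load("side","c"); q=lambda P:((proj(S,P)-[170,170]+.5)*4-.5).round(1)
y=.4224; ex=np.array([np.cos(y),np.sin(y),0]); ey=np.array([-np.sin(y),np.cos(y),0]); ez=np.array([0,0,1.])
o=np.array([.568,.2412,.1998-.0156])
print("body low front",q([o+s*.03*ex+.02*ey for s in(1,-1)]).tolist(), "body up-front",q([o+s*.03*ex+.02*ey+.055*ez for s in(1,-1)]).tolist())
print("blade front bottom",q([o+s*.021*ex+.004*ey-.071*ez for s in(1,-1)]).tolist(),"nose",q([o+s*.021*ex-.075*ez for s in(1,-1)]).tolist())
print("blade front top",q([o+s*.021*ex+.004*ey for s in(1,-1)]).tolist())
c=np.array([.5678,.2395,.1])
print("rim",q([c+sx*.028*ex+sy*.011*ey for sx,sy in((1,-1),(1,1),(-1,1),(-1,-1))]).tolist())
print("px/mm x,y,z",[(np.subtract(q(o-.075*ez+.005*e),q(o-.075*ez-.005*e))/10).round(2).tolist() for e in (ex,ey,ez)])
E
python3 c.py; python3 - <<'E'
import cv2,numpy as np
i=cv2.imread("pics/side_c.png")[222:268,196:236]
cv2.imwrite("pics/c2.png",cv2.resize(i,None,fx=13,fy=13,interpolation=cv2.INTER_CUBIC))
E
```

```text
body low front [[120.3, 240.8], [241.5, 236.0]] body up-front [[106.7, 148.3], [232.6, 143.3]]
blade front bottom [[156.4, 329.9], [236.2, 326.7]] nose [[157.8, 330.8], [237.2, 327.7]]
blade front top [[141.3, 220.9], [224.9, 217.6]]
rim [[150.2, 329.5], [146.7, 356.3], [252.7, 352.1], [254.1, 325.4]]
px/mm x,y,z [[[-1.89, 0.07]], [[-0.12, 1.22]], [[-0.18, -1.45]]]
```

View pics/c2.png

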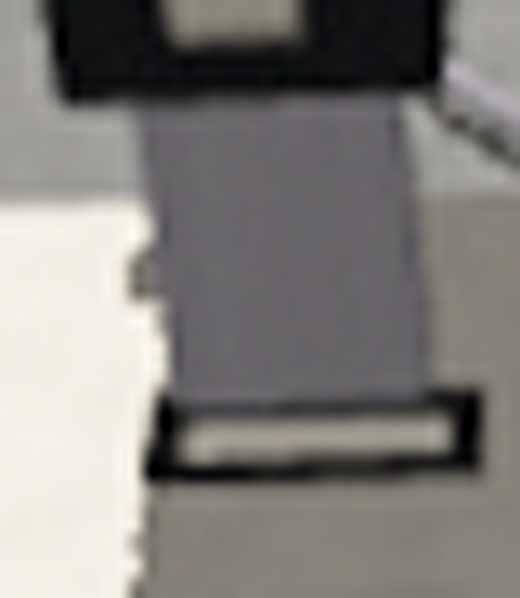

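step_arm(
  increments=[
    [[-0.04,0.033,0,0],[0,0,0,0],[0,0,0.15,0],[0,0,0,0],[0,0,0,0]],
  ],
)

```text
time_s: 8.43
ee_pos: [0.5669, 0.2393, 0.1932]
tcp_rot: [0.0, 0.978, 0.21, -0.0]
wrist_force: [-1.1, -0.4, -1.6]
gripper_width: 0.0399
grasp_force: 40.0
```

```bash
python3 go.py 0.5667 0.2393 0.19 0.422
```

```text
t 8.43 p [0.5669 0.2393 0.1932] yaw 0.4225 F [-1.1 -0.4 -1.6] w 0.0399 g 40.0 z [-0. -0. -1.] q7 -1.75
turn units 0.006 then shift units [-0.003 -0.003  0.08 ]
```

step_arm(
  increments=[
    [[0,0,0.05,0],[0,0,0.05,0],[0,0,0,0],[0,0,0,0]],
  ],
)

```text
time_s: 8.93
ee_pos: [0.5669, 0.2392, 0.1894]
tcp_rot: [0.0, 0.978, 0.21, -0.0]
wrist_force: [-0.1, 0.9, -1.2]
gripper_width: 0.0398
grasp_force: 40.0
```

step_arm(
  increments=[
    [[0,0,0.05,0],[0,0,0.05,0],[0,0,0,0],[0,0,0,0]],
  ],
)

```text
time_s: 9.43
ee_pos: [0.5671, 0.2393, 0.1854]
tcp_rot: [-0.0, 0.978, 0.21, 0.0]
wrist_force: [1.4, 0.6, -2.4]
gripper_width: 0.0397
grasp_force: 40.0
```

step_arm(
  increments=[
    [[0,0,0.06,0],[0,0,0.06,0],[0,0,0.06,0],[0,0,0,0],[0,0,0,0]],
  ],
)

```text
time_s: 10.05
ee_pos: [0.5671, 0.2393, 0.1781]
tcp_rot: [-0.0, 0.978, 0.21, 0.0]
wrist_force: [2.4, 0.5, -2.7]
gripper_width: 0.0399
grasp_force: 40.0
```

step_arm(
  increments=[
    [[0,0,0.06,0],[0,0,0.06,0],[0,0,0,0],[0,0,0,0]],
  ],
)

```text
time_s: 10.55
ee_pos: [0.567, 0.2393, 0.1733]
tcp_rot: [-0.0, 0.978, 0.21, 0.0]
wrist_force: [3.2, 1.3, -3.4]
gripper_width: 0.0399
grasp_force: 40.0
```

step_arm(
  increments=[
    [[0.012,0,0,0],[0,0,0.05,0],[0,0,0,0],[0,0,0,0]],
  ],
)

```text
time_s: 11.05
ee_pos: [0.5672, 0.2393, 0.1713]
tcp_rot: [0.0, 0.978, 0.21, -0.0]
wrist_force: [1.8, 1.0, -2.4]
gripper_width: 0.0397
grasp_force: 40.0
```

```bash
python3 -c "
from plant import ctrl
o=ctrl.get_obs();print(o['ee_pos'].round(4),o['wrist_force'].round(2),o['wrist_torque'].round(2))"
```

```text
[0.5672 0.2393 0.1713] [ 1.75  0.96 -2.37] [ 0.25 -0.46  0.07]
```

step_arm(
  increments=[
    [[0.01,0,0,0],[0,0,0.07,0],[0,0,0.07,0],[0,0,0.06,0],[0,0,0,0],[0,0,0,0]],
  ],
)

```text
time_s: 11.8
ee_pos: [0.5677, 0.2396, 0.1634]
tcp_rot: [0.0, 0.978, 0.21, -0.0]
wrist_force: [1.3, 0.6, -0.9]
gripper_width: 0.0395
grasp_force: 40.0
```

step_arm(
  increments=[
    [[0,0,0.05,0],[0,0,0,0],[0,0,0,0]],
  ],
)

```text
time_s: 12.18
ee_pos: [0.5677, 0.2396, 0.1614]
tcp_rot: [-0.0, 0.978, 0.21, -0.0]
wrist_force: [0.3, -0.7, -1.9]
gripper_width: 0.04
grasp_force: 40.0
```

step_arm(
  increments=[
    [[0,0,0.05,0],[0,0,0,0],[0,0,0,0]],
  ],
)

```text
time_s: 12.55
ee_pos: [0.5677, 0.2396, 0.1594]
tcp_rot: [0.0, 0.978, 0.21, -0.0]
wrist_force: [-0.2, -0.0, -1.7]
gripper_width: 0.04
grasp_force: 40.0
```

Free in the slot, with a baseline Fz of about -1.7 N (the module's weight). I'll keep feeling downward.

step_arm(
  increments=[
    [[0,0,0.05,0],[0,0,0,0],[0,0,0,0]],
  ],
)

```text
time_s: 12.92
ee_pos: [0.5677, 0.2396, 0.1574]
tcp_rot: [0.0, 0.978, 0.21, -0.0]
wrist_force: [-0.5, -0.0, -0.7]
gripper_width: 0.0397
grasp_force: 40.0
```

step_arm(
  increments=[
    [[0,0,0.05,0],[0,0,0,0],[0,0,0,0]],
  ],
)

```text
time_s: 13.3
ee_pos: [0.5677, 0.2396, 0.1554]
tcp_rot: [-0.0, 0.978, 0.21, -0.0]
wrist_force: [-0.3, 0.9, -0.6]
gripper_width: 0.0397
grasp_force: 40.0
```

step_arm(
  increments=[
    [[0,0,0.05,0],[0,0,0,0],[0,0,0,0]],
  ],
)

```text
time_s: 13.68
ee_pos: [0.5677, 0.2396, 0.1534]
tcp_rot: [-0.0, 0.978, 0.21, -0.0]
wrist_force: [-0.2, 0.4, -1.7]
gripper_width: 0.0398
grasp_force: 40.0
```

step_arm(
  increments=[
    [[0,0,0.05,0],[0,0,0,0],[0,0,0,0]],
  ],
)

```text
time_s: 14.05
ee_pos: [0.5679, 0.2396, 0.1517]
tcp_rot: [-0.0, 0.978, 0.21, 0.0]
wrist_force: [-0.3, 0.2, 2.3]
gripper_width: 0.0397
grasp_force: 40.0
```

step_arm(
  increments=[
    [[0,0,0.05,0],[0,0,0,0],[0,0,0,0]],
  ],
)

```text
time_s: 14.42
ee_pos: [0.5679, 0.2396, 0.1495]
tcp_rot: [-0.0, 0.978, 0.21, 0.0]
wrist_force: [-0.3, -0.1, 4.7]
gripper_width: 0.0396
grasp_force: 40.0
```

step_arm(
  increments=[
    [[0,0,0.05,0],[0,0,0,0],[0,0,0,0]],
  ],
)

```text
time_s: 14.8
ee_pos: [0.5678, 0.2397, 0.1475]
tcp_rot: [-0.0, 0.978, 0.21, 0.0]
wrist_force: [-0.8, 0.0, 6.5]
gripper_width: 0.0398
grasp_force: 40.0
```

step_arm(
  increments=[
    [[0,0,0.05,0],[0,0,0,0],[0,0,0,0]],
  ],
)

```text
time_s: 15.18
ee_pos: [0.5679, 0.2397, 0.1456]
tcp_rot: [-0.0, 0.978, 0.21, 0.0]
wrist_force: [-0.4, -1.3, 5.9]
gripper_width: 0.0397
grasp_force: 40.0
```

step_arm(
  increments=[
    [[0,0,0.03,0],[0,0,0,0],[0,0,0,0],[0,0,0,0]],
  ],
)

```text
time_s: 15.68
ee_pos: [0.5679, 0.2397, 0.1445]
tcp_rot: [-0.0, 0.978, 0.21, 0.0]
wrist_force: [-1.0, 0.3, 7.2]
gripper_width: 0.0398
grasp_force: 40.0
```

```bash
python3 - <<'E'
from h import *
from plant import ctrl
f=[]
for k in range(8):
    ctrl.get_image("top"); f.append(ctrl.get_obs()["wrist_force"])
print(np.mean(f,0).round(2),np.std(f,0).round(2))
grab("d")
i=cv2.imread("pics/side_d.png")[190:300,165:275]
cv2.imwrite("pics/d.png",cv2.resize(i,None,fx=5,fy=5,interpolation=cv2.INTER_CUBIC))
E
python3 go.py
```

```text
[-0.69 -0.38  7.37] [0.32 0.44 0.45]
t 16.18 p [0.5679 0.2397 0.1445] yaw 0.4224 F [-0.2 -1.5  7.3] w 0.0401 g 40.0 z [ 0.  0. -1.] q7 -1.76
```

View pics/d.png

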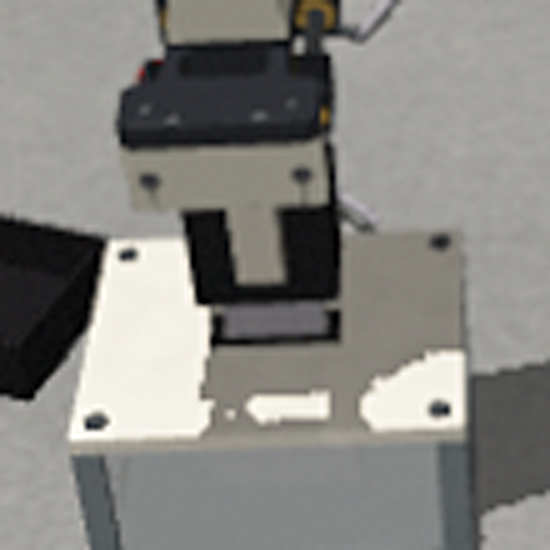

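The blade passes through the rim at crop (275,322) and the module stands upright. The spring force of about 9 N and the depth since first touch (about 8 mm) both put the contact half way, so I'm handing in.

```bash
python3 -c "
from plant import ctrl
print(ctrl.sign_off())"
```

```text
the job is handed in; nothing more can be done
None
```

The job is handed in with the module still gripped at 40 N, its blade upright through the slot and the spring contact pressed about 8 mm (about 9 N) by my estimate; the sign-off gave no pass or fail verdict.

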